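Sweep the loose nuts off the bench into the catch bin

TASK

Clear the four loose hex nuts off the repair bench: with your fingertips, sweep them across the bench top and over its far edge into the steel catch bin hanging there. Push them along only, do not pinch or lift any, and let none drop on the floor. Leave everything else on the bench standing or lying where it is.

Things in the scene. Friction and masses are not known exactly. Their poses are not given: they have to be found in the camera images.
- catch_bin: Open-topped sheet-steel bin hanging along the bench's far edge (straight, parallel to y); does not move. Origin: on the bench edge, level with the bench top, mid-width; x points away from the robot over the bin, z up. Outside it spans y -125 to +125 mm and x 0 to 125 mm. End walls (3 mm) stop 4 mm below the bench top; the outer wall (3 mm) stands 15 mm above it.
- bin_floor (a point): Middle of the catch bin's inside floor, 73 mm below the bench top and 66 mm out from the bench edge. On the bench side a sloping lip starts level with the bench top at the very edge and leads down inside, so parts pushed over the edge slide in with nothing to climb. The bench top is flat, smooth laminate.
- nut0_mid (a point): Middle of loose hex nut 0 (of four identical ones): plain steel, 30 mm across the flats (34.6 mm over the corners), 16 mm high, hole 19 mm, about 64 g, lying flat on the bench, so this point is 8 mm above the bench top. z is the axis of the hole. All lie 50 to 230 mm from the bench edge, in front of the bin or just beyond its ends.
- nut1_mid (a point): Middle of loose hex nut 1 (of four identical ones): plain steel, 30 mm across the flats (34.6 mm over the corners), 16 mm high, hole 19 mm, about 64 g, lying flat on the bench, so this point is 8 mm above the bench top. z is the axis of the hole. All lie 50 to 230 mm from the bench edge, in front of the bin or just beyond its ends.
- nut2_mid (a point): Middle of loose hex nut 2 (of four identical ones): plain steel, 30 mm across the flats (34.6 mm over the corners), 16 mm high, hole 19 mm, about 64 g, lying flat on the bench, so this point is 8 mm above the bench top. z is the axis of the hole. All lie 50 to 230 mm from the bench edge, in front of the bin or just beyond its ends.
- nut3_mid (a point): Middle of loose hex nut 3 (of four identical ones): plain steel, 30 mm across the flats (34.6 mm over the corners), 16 mm high, hole 19 mm, about 64 g, lying flat on the bench, so this point is 8 mm above the bench top. z is the axis of the hole. All lie 50 to 230 mm from the bench edge, in front of the bin or just beyond its ends.
- bearing: Ball bearing lying flat among the nuts: ring with dark rubber seals, 47 mm diameter, 14 mm high, 106 g. Not to be moved. Origin: centre of its underside.
- jar: Small clear jar of pale grease with a black screw lid, standing among the nuts, 45 mm diameter, 45 mm high, 90 g. Not to be moved. Origin: centre of its underside, z up.
- bolt: Dark hex bolt standing upright on its head among the nuts: head 30 mm across flats and 12 mm high, shank 20 mm diameter, 62 mm high in all, 200 g. Not to be moved. Origin: centre of its underside, z up.
- spray_can: Spray can, 65 mm diameter, 185 mm high, standing beside the work nearer the robot. Not to be moved. Origin: centre of its underside, z up.
- pump_bottle: White pump bottle, 62 mm diameter, 180 mm high, spout reaching 42 mm from its axis, standing beside the work nearer the robot. Not to be moved. Origin: centre of its underside, z up.
- wrench: Steel wrench lying on the bench beside the work, 170 mm long, 38 mm wide at the jaw, 8 mm high. Not to be moved. Origin: under its middle; x runs along it to the jaw.
- screwdriver: Screwdriver with orange handle lying on the bench beside the work, 190 mm long, handle 26 mm thick. Not to be moved. Origin: under its middle; x runs along it to the tip.

How it is judged:
By the outcome, as a careful person would: the job done as asked, in the order asked, and still so for the second after the job is handed in, with the robot touching nothing.
It also fails if it takes over 69 s, if anything falls off the work surface, if the arm or the gripper's body presses on something with over 40 N, if the wrist force passes 120 N, or if a joint passes its speed limit or range.

ROBOT

A 6-joint arm with a two-finger parallel gripper is mounted at the origin on the work surface. World frame = base frame: x ahead of the robot, y to its left, z up, the work surface at z = 0. Lengths are in m, angles in rad, forces in N, time in s.
With the tool pointing down it reaches from about 0.275 to 0.875 m from the base axis. Payload 12.5 kg.
Tool frame: the origin (TCP) lies at the centre of the arm's flange, where the gripper is bolted on; the fingertips stand 173 mm ahead of it and the grasp point (between the pads) lies 155 mm ahead of it; z points along the fingers, y is the line along which they close (so a half turn about z gives the same grasp; the last joint's range is limited). The gripper opens to 85 mm and grips with 20 to 120 N. Pads are 22 mm wide; open, the fingers measure 114 mm over their backs; the gripper's body (76 mm by 85 mm) begins 54 mm behind the grasp point. The pads swing forward as they close: fully open they stand 13 mm farther back than shut.
Start: joints at [-1.276, 0.351, 1.652, -0, 1.139, -0.085], TCP at [0.204, -0.511, 0.405] pointing down, gripper open.
Joint ranges: [-2.75, 2.75], [-0.79, 2.1], [0.01, 2.65], [-1.57, 4.71], [0.07, 3.14], [-2.87, 2.87]. Speed limits (rad/s): [2.22, 2.22, 2.79, 3.14, 3.14, 3.14].

INTERFACE

Orientations are given as a unit quaternion [x, y, z, w].
In Python, from cell import bot gives the robot as it stands. The module is installed in compiled form; this text tells all that it offers. Calls block until the motion is done:
- bot.movep(position, orientation): joint-space move of the TCP to a pose.
- bot.move_linear(position, v=0.15, attitude=None, until_force=None): straight line of the TCP; attitude=None keeps the orientation; v is the mean speed in m/s. With until_force (N) it stops when the force on the tool has changed by that much, and returns True; else False.
- bot.set_joints(angles): joint-space move.
- bot.set_gripper(opening, strength=None): opening from 0.0 (shut) to 1.0 (fully open); strength is the grip in N (None keeps the last); returns when the fingers have stopped.
- bot.dwell(seconds).
- bot.solve_ik(position, orientation): joint angles nearest the present ones, or None.
- bot.read_state(): the state.
- bot.grab_frame(name): name is "scene" or "top" or "wrist"; returns a dict with "image" (384x512x3 uint8, red, green, blue), "camera_matrix" (3x3 intrinsics, pixels), "k1" (the pictures are not rectified: a ray, as slopes to the right and down, at radius r is drawn at 1 + k1 r^2 times it, then the intrinsics apply), "camera_from_world" (4x4, takes a point from world to camera coordinates). Camera axes: x right, y down, z forward; pixel columns grow to the right and rows downward; lengths in m; the calibration is good to about 2 mm. A picture is of the moment at which its call begins. There is no depth.
A pose or a line that the arm cannot do raises bot.IKError and nothing moves.
- bot.sign_off(): hands the job in; it is judged then, once.
The state is a dict: "time_s": time; "joints": joint angles; "qvel": joint speeds; "joint_torque": joint torques, N m; "position": TCP position; "orientation": TCP orientation; "ft_force": force on the tool from outside, world axes, zero at the start; "wrist_torque": the same for the moment, N m; "grip_width": opening from 0.0 (shut) to 1.0 (fully open); "gripper_force": force on a finger pad.
Only numpy, scipy, OpenCV 4.12 (cv2) and the standard library are available. Lean on these libraries where they do the work, as an engineer would, in place of code of your own. Each camera call takes 0.05 s, during which the arm holds its last target. There are 200 camera calls.

## Working session

There is one attempt and no reset: what is moved stays moved. The work goes in short steps, each a Python script; the robot and the scene stay as the last script left them, time stands still between calls to the robot, and variables do not carry over. Pictures are saved under pics/ and viewed, at most 10 in all, crops included, and the job is handed in when it is done.

```bash
mkdir -p pics; cat > h.py <<'E'
import numpy as np, cv2
from cell import bot
def grab(n, f):
    d=bot.grab_frame(n); cv2.imwrite('pics/'+f,d['image'][:,:,::-1]); np.savez('pics/'+f[:-4]+'.npz',**d); return d
def ray(d,uv):
    K=d['camera_matrix'];k=float(d['k1'])
    dist=np.array([k,0,0,0,0.])
    p=cv2.undistortPoints(np.array(uv,float).reshape(-1,1,2),K,dist).reshape(-1,2)
    T=d['camera_from_world'];R=T[:3,:3];c=-R.T@T[:3,3]
    return c,np.c_[p,np.ones(len(p))]@R
def onplane(d,uv,z):
    c,r=ray(d,uv); return c+r*((z-c[2])/r[:,2])[:,None]
def proj(d,P):
    P=np.array(P,float).reshape(-1,3);T=d['camera_from_world']
    return cv2.projectPoints(P,cv2.Rodrigues(T[:3,:3])[0],T[:3,3],d['camera_matrix'],np.array([float(d['k1']),0,0,0,0]))[0].reshape(-1,2)
E
python3 - <<'E'
from h import *
for n in('top','scene'):
    d=grab(n,n+'0.png'); T=d['camera_from_world'];print(n,d['camera_matrix'],d['k1'],-T[:3,:3].T@T[:3,3],T[:3,:3].round(2))
print(bot.read_state())
a=cv2.imread('pics/top0.png');cv2.imwrite('pics/top0b.png',cv2.resize(a,(800,600),interpolation=cv2.INTER_CUBIC))
E
```

```text
top [[414.02053198   0.         259.60062202]
 [  0.         414.02053198 191.21489961]
 [  0.           0.           1.        ]] -0.07354412422337575 [0.45923882 0.02175081 1.15627654] [[ 0.02 -1.    0.01]
 [-1.   -0.02 -0.07]
 [ 0.07 -0.01 -1.  ]]
scene [[378.07721529   0.         260.79446028]
 [  0.         378.07721529 189.46522913]
 [  0.           0.           1.        ]] -0.01756680846151715 [1.13253487 0.35119929 0.65013356] [[-0.48  0.88  0.  ]
 [ 0.61  0.34 -0.71]
 [-0.63 -0.35 -0.7 ]]
{'time_s': 0.1, 'joints': array([-1.27560781e+00,  3.51181940e-01,  1.65236088e+00,  7.97528226e-06,
        1.13908603e+00, -8.45977813e-02]), 'qvel': array([ 0.00064643, -0.00056994, -0.00123429, -0.00027665, -0.00144598,
       -0.00223823]), 'joint_torque': array([ 9.78080570e-04, -5.06833112e+01, -2.91877073e+01, -5.42977887e-05,
        2.69180062e-03,  7.13853382e-06]), 'position': array([ 0.20388879, -0.51068773,  0.40421209]), 'orientation': array([ 9.82024592e-01,  1.88752302e-01, -5.08517243e-05, -5.15609262e-04]), 'ft_force': array([-0.03227935,  0.95822284, -0.17966984]), 'wrist_torque': array([0.0363487 , 0.06812738, 0.01865329]), 'gripper_force': 0.0, 'grip_width': 0.9994503590126845}
```

View pics/top0b.png

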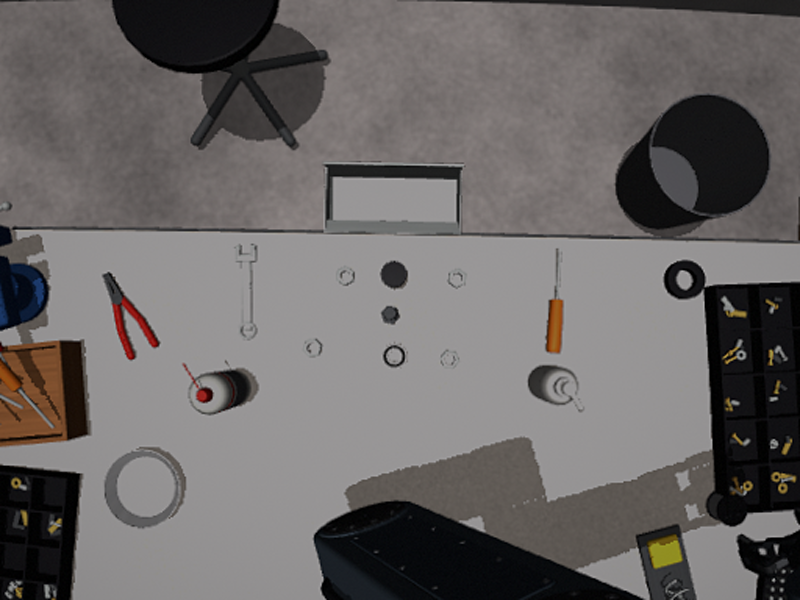

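View pics/scene0.png

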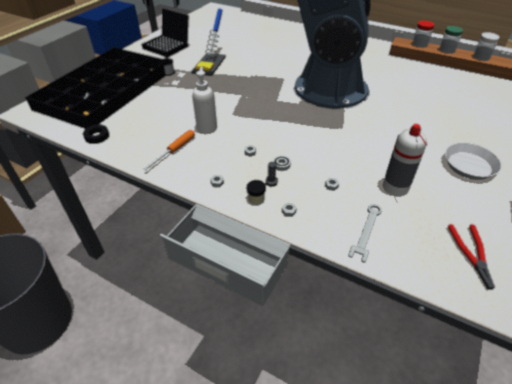

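The top view (800x600 scale) shows four nuts at about (346,276), (457,278), (313,347) and (449,358). The jar is at (394,274), the bolt at (391,315), the bearing at (395,355), and the bin spans columns 325–462 with the bench edge at row ~235. The scene view agrees.

```bash
python3 - <<'E'
from h import *
d=dict(np.load('pics/top0.npz')); im=d['image'];s=.64
c=im[130:250,185:310][:,:,::-1];cv2.imwrite('pics/crop.png',cv2.resize(c,None,fx=5,fy=5,interpolation=cv2.INTER_CUBIC))
g=cv2.cvtColor(im,cv2.COLOR_RGB2GRAY).astype(float)
bg=cv2.medianBlur(g.astype(np.uint8),41).astype(float)
m=(abs(g-bg)>12).astype(np.uint8)
for n,u,v,z in [('n0',346,276,.016),('n1',457,278,.016),('n2',313,347,.016),('n3',449,358,.016),('jar',394,274,.045),('bolt',391,315,.062),('bear',395,355,.014)]:
    u*=s;v*=s;u0=int(u)-15;v0=int(v)-15
    pts=cv2.findNonZero(m[v0:v0+31,u0:u0+31]).reshape(-1,2)+[u0,v0]
    (cx,cy),r=cv2.minEnclosingCircle(pts.astype(np.float32))
    print(n,len(pts),cx,cy,r,pts.min(0),pts.max(0),onplane(d,[[cx,cy]],z).round(4))
e=np.array([[325,234],[462,234],[326,165],[462,166],[0,227],[800,241],[248,335],[246,250],[220,390],[553,385]])*s
print(onplane(d,e,0).round(3))
E
```

```text
n0 55 221.0 176.0 6.403224468231201 [215 170] [226 182] [[0.5814 0.12   0.016 ]]
n1 58 292.0949401855469 177.72784423828125 6.504785060882568 [286 172] [298 184] [[ 0.5802 -0.077   0.016 ]]
n2 54 199.94444274902344 222.05555725097656 6.395024299621582 [195 216] [206 228] [[0.4532 0.1749 0.016 ]]
n3 41 287.6428527832031 229.11904907226562 6.335849761962891 [282 223] [293 235] [[ 0.4381 -0.0664  0.016 ]]
jar 266 252.45050048828125 175.56930541992188 9.58000373840332 [243 166] [260 185] [[0.581  0.0327 0.045 ]]
bolt 121 249.27215576171875 201.09494018554688 6.5047807693481445 [243 195] [255 207] [[0.5111 0.0397 0.062 ]]
bear 136 252.9375 227.0 8.566248893737793 [245 219] [260 235] [[0.4423 0.029  0.014 ]]
[[ 0.657  0.16   0.   ]
 [ 0.662 -0.088  0.   ]
 [ 0.784  0.162  0.   ]
 [ 0.787 -0.087  0.   ]
 [ 0.662  0.767  0.   ]
 [ 0.664 -0.723  0.   ]
 [ 0.472  0.293  0.   ]
 [ 0.625  0.302  0.   ]
 [ 0.373  0.34   0.   ]
 [ 0.392 -0.254  0.   ]]
```

View pics/crop.png

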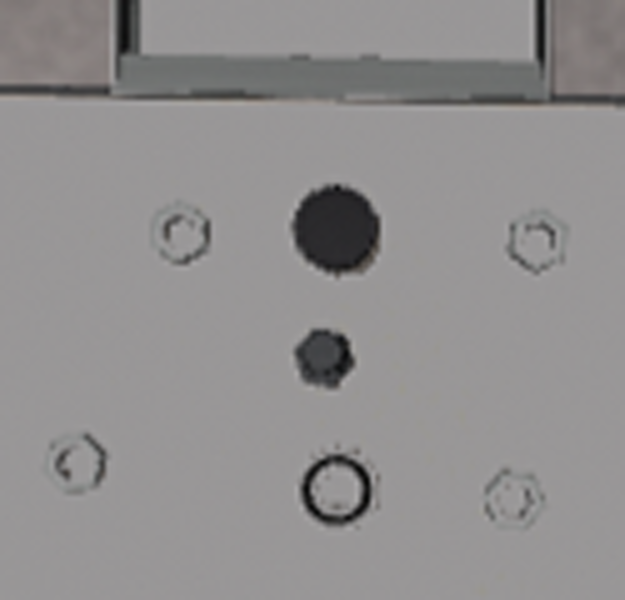

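```bash
cat >> h.py <<'E'
def push(nut,yend,xend=.672,z=.178,v=.1):
    n=np.array(nut);e=np.array([xend,yend]);u=(e-n)/np.linalg.norm(e-n);t=np.arctan2(u[1],u[0])
    q=[np.cos(t/2),np.sin(t/2),0,0]; s=n-u*.053
    for p in ([*s,z],[*e,z],[*e,.27]): 
        if bot.solve_ik(p,q) is None: print('no ik',p)
    bot.movep([*s,.27],q); bot.move_linear([*s,z],v=.12)
    print('down',bot.read_state()['ft_force'].round(1))
    bot.move_linear([*e,z],v=v)
    st=bot.read_state();print('end',st['ft_force'].round(1),st['position'].round(4))
    bot.move_linear([*e,.27],v=.2); print(bot.read_state()['time_s'])
E
python3 - <<'E'
from h import *
d=dict(np.load('pics/top0.npz'))
print(onplane(d,np.array([[204,395],[560,385]])*.64,.183).round(3))
for x,y in((.40,.186),(.672,.125),(.385,-.067),(.672,-.045)): print(bot.solve_ik([x,y,.27],[1,0,0,0]))
bot.set_gripper(.18)
push((.580,-.077),-.042)
d=grab('top','t1.png');w=grab('scene','s1.png')
cv2.imwrite('pics/v1.png',cv2.resize(np.hstack([d['image'][100:300,120:370],w['image'][100:300,120:370]])[:,:,::-1],(800,320)))
E
```

```text
[[ 0.379  0.314  0.183]
 [ 0.403 -0.221  0.183]]
[ 3.29650462e-01  3.67593154e-01  2.03854222e+00 -4.44089210e-16
  7.35457276e-01  1.90044679e+00]
[ 1.15827913e-01  7.34390578e-01  1.37329496e+00 -4.44089210e-16
  1.03390711e+00  1.68662424e+00]
[-2.91573866e-01  2.93347722e-01  2.15874886e+00 -4.44089210e-16
  6.89496068e-01  1.27922246e+00]
[-1.35961232e-01  7.17755482e-01  1.40515922e+00 -4.44089210e-16
  1.01867795e+00  1.43483510e+00]
down [-1.   0.2  0.7]
end [ 0.1 -0.1  0.2] [ 0.6717 -0.0422  0.178 ]
5.925
```

View pics/v1.png

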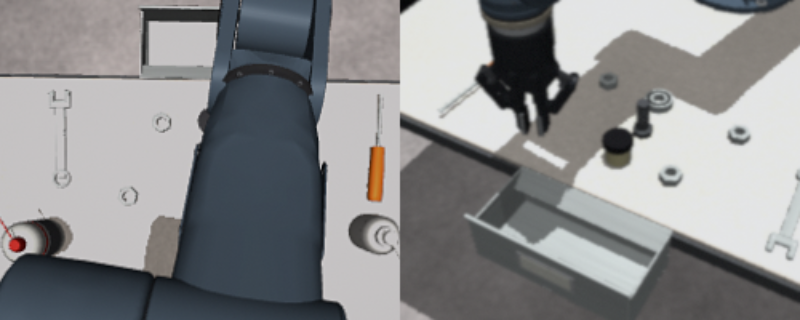

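The scene view shows nut 1 gone from the bench. The bin's outer wall hides most of the bin floor, so I'll check the bin from above. The jar, bolt and bearing haven't moved.

```bash
python3 - <<'E'
from h import *
push((.438,-.0665),-.04)
push((.5814,.12),.112)
d=grab('top','t2.png');w=grab('scene','s2.png')
cv2.imwrite('pics/v2.png',cv2.resize(np.hstack([d['image'][100:300,120:370],w['image'][100:300,120:370]])[:,:,::-1],(800,320)))
E
```

```text
down [ 0.8 -0.7 -0.6]
end [ 0.5 -0.6  1.1] [ 0.6719 -0.0401  0.178 ]
11.6917
down [ 0.2  0.2 -0.2]
end [ 0.  -0.1 -0.6] [0.6717 0.1121 0.178 ]
15.6833
```

View pics/v2.png

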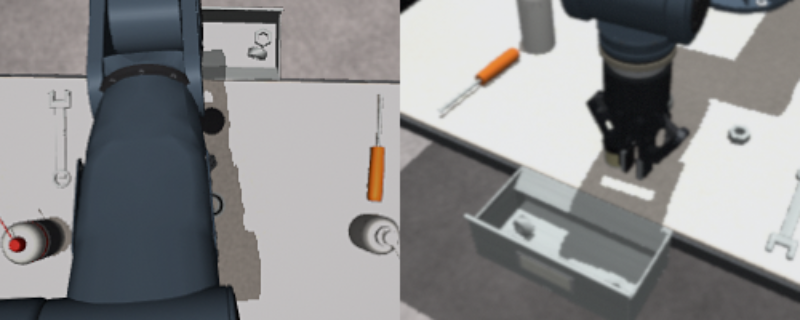

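The top view shows two nuts in the bin at about (260,45). Nut 0 has left the bench, and nut 2 is still in place at (738,133) in the scene half.

```bash
python3 - <<'E'
from h import *
push((.4532,.1749),.122)
bot.movep([.3,-.4,.40],[.982,.189,0,0])
d=grab('top','t3.png')
cv2.imwrite('pics/v3.png',cv2.resize(d['image'][90:270,130:370][:,:,::-1],(800,600),interpolation=cv2.INTER_CUBIC))
print(bot.read_state()['time_s'])
E
```

```text
down [ 1.1 -0.1 -0.1]
end [ 0.2  0.3 -0.3] [0.6718 0.1221 0.178 ]
21.325
23.7083
```

View pics/v3.png

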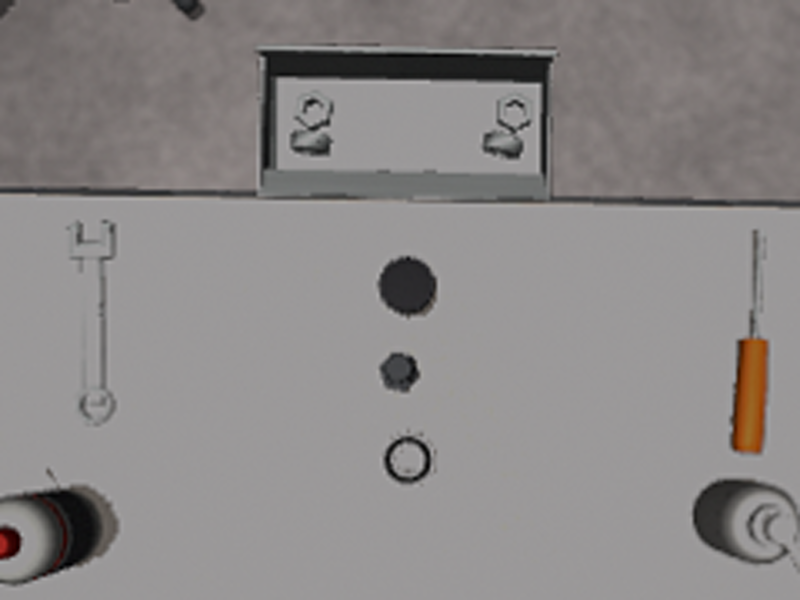

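All four nuts are in the bin, at about (313,108), (312,143), (514,110) and (503,143). Everything else is where it was, and the arm is clear.

```bash
python3 -c "
from cell import bot
bot.dwell(.3);print(bot.sign_off())"
```

```text
the job is handed in; nothing more can be done
None
```

All four hex nuts were swept over the far edge into the catch bin, nothing else on the bench looks moved in the final top view, and the job was handed in at about 24 s of the 69 s limit.

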